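Discard a rejected sample in the pedal bin

ROBOT

A 6-joint arm with a two-finger parallel gripper is mounted at the origin on a cart in front of the work surface, level with it; the furniture and walls round the work are solid. World frame = base frame: x ahead of the robot, y to its left, z up, the work surface at z = 0. Lengths are in mm, angles in rad, forces in N, time in s.
With the tool pointing down it reaches from about 275 to 975 mm from the base axis. Payload 8.4 kg.
Tool frame: the origin (TCP) lies midway between the tips of the shut fingers; the grasp point (between the pads) lies 19 mm behind it; z points along the fingers, y is the line along which they close (so a half turn about z gives the same grasp; the last joint's range is limited). The gripper opens to 92 mm and grips with 3 to 60 N. Pads are 20 mm wide; open, the fingers measure 128 mm over their backs; the gripper's body (75 mm by 189 mm) begins 69 mm behind the grasp point.
Start: joints at [-1.315, 0.353, 1.633, -0, 1.155, -0.002], TCP at [159.345, -604.348, 214.583] pointing down, gripper open.
Joint ranges: [-2.63, 2.63], [-0.92, 2.1], [0.06, 2.66], [-1.3, 4.44], [0, 2.69], [-3.02, 3.02]. Speed limits (rad/s): [2.22, 2.22, 2.79, 3.14, 3.14, 3.14].

INTERFACE

Orientations are given as a 3x3 rotation matrix whose columns are the frame's x, y, z axes.
In Python, from workcell import status, viewer, robot gives the robot as it stands. The module is installed in compiled form; this text tells all that it offers.
- The arm moves only by the tool drive_tool, never from a script. Its argument "rows" is a list that holds one entry, the list of rows, each a list of 7 numbers: the turn, a rotation vector about the tool's x, y, z in degrees, then the shift along the tool's x, y, z in cm, then the finger opening in cm, from 0 to 9.19. In form: [[[wx, wy, wz, dx, dy, dz, jaw], ...]]. A call has 1 to 8 rows; each row shifts and turns the commanded pose from where the row before left it, along the tool's axes as they then stand; what a row does not reach is not made up. A row lasts 1/12 s, in which the tool goes at most 41.7 mm and 7.16 degrees, less where a joint would pass 70% of its speed; a pose out of reach is approached as far as the arm can. A call is refused whole if a number of a shift passes 4.17 or a number of a turn 7.16, either way. A call with a gripper value outside its range is refused whole. The fingers move at their own pace and stop on an object; "squeeze" is the grip in N (left out, the last holds). Time passes only in rows, so rows that do not move let the fingers close. It gives the time, the measured TCP pose, the force, the opening and the grip force at its end, in the units of the state.
- status.state(): the state, without advancing time (a new reading comes with each control period).
- viewer.read_camera(name): name is "scene" or "top"; returns a dict with "image" (384x512x3 uint8, red, green, blue), "fx", "fy", "cx", "cy" (pixels), "R" (3x3) and "t" (3): a world point X has camera coordinates R X + t. Camera axes: x right, y down, z forward; pixel columns grow to the right and rows downward; lengths in mm; the calibration is good to about 2 mm. A picture is of the moment at which its call begins. There is no depth.
- robot.hand_in(): hands the job in; it is judged then, once.
The state is a dict: "clock": time; "joint_pos": joint angles; "joint_velocities": joint speeds; "joint_efforts": joint torques, N m; "ee_pos": TCP position; "ee_rot": TCP orientation; "wrist_force": force on the tool from outside, world axes, zero at the start; "torque": the same for the moment, N m; "opening": finger opening in mm; "grip_force": force on a finger pad.
Only numpy, scipy, OpenCV 4.12 (cv2) and the standard library are available. Lean on these libraries where they do the work, as an engineer would, in place of code of your own. Each camera call takes 0.05 s, during which the arm holds its last target. There are 200 camera calls.

TASK

Throw the red-capped sample cup away in the pedal bin. Press the bin's pedal down until you feel the soft stop, slip it left under its catch so that the lid stays open by itself, put the cup in, then free the pedal and ease it all the way back up so that the lid comes shut without slamming. Never press hard on the pedal (it is light: keep under 25 N), never touch the lid, and leave the yellow-capped cup and everything else where it stands.

Things in the scene. Friction and masses are not known exactly. Their poses are not given: they have to be found in the camera images.
- bin: round steel pedal bin, fixed, 180 mm across, 150 mm high at the rim, 170 mm with the lid shut. Origin: centre of its underside, on the work surface; x points to its back (hinge side), y to the left of a person facing its front, z up. At the front (-x) stands a low black housing, 93 mm high, its face 106 mm from the origin; the pedal comes out of it.
- mouth (a point): centre of the open mouth, 150 mm above the bin's origin: 170 mm clear, bin floor 90 mm below it. The lid's hinge is 90 mm behind it. With the pedal caught the lid leans 60 to 94 degrees open, its top edge 0 to 100 mm behind this point and about 0.32 m above the work surface; so lower the cup in 40 mm in front of this point (-x of the bin). It may be let go there with its underside at rim height.
- tread (a point): centre of the upper face of the pedal's tread: dark plate 50 mm (bin's x) by 70 mm (y) with upstanding edges 13 mm high at left and right, 60 mm apart. Pedal up: about 160 mm in front of the bin's origin, 98 mm above the work surface. It takes 4 to 8 N all the way down and pushes back up. After 48 to 72 mm it meets a rubber buffer, felt as a rise of some 8 N per mm at the tread.
- slot (a point): point on the housing's face at the L-shaped slot of the metal gate plate from which the pedal bar comes: an upright leg and, at its bottom, a foot to the left (+y of the bin). The plate is clamped at another height on each bin (7 mm up or down), so how deep the buffer and the catch lie must be felt. Pressed on the buffer, the bar is about 3 mm (at the tread) below the catch.
- axle (a point): the pedal's axle, along the bin's y, 50 mm behind the bin's origin and 40 mm up. Pressed on or just above the buffer, the pedal can be pushed 16 mm left along it (1 to 5 N, to a hard end); let up there, it stays caught about 3 mm higher with the lid open. To free it: press to the buffer, push it right to its hard end, let it up. Higher up it cannot go sideways.
- bin_lid (a joint): opening of the lid, rad: 0 shut, about 1.05 to 1.65 with the pedal caught. It is linked to the pedal (1 rad of the lid is about 41 mm at the tread); if the pedal is let go, the lid slams. Shut gently: below 2 rad/s, so the tread must be eased up slower than 80 mm/s.
- red_cup_center (a point): centre (half-way up) of the sample cup with the red screw cap, the one to discard: white, 60 mm high, body 45 mm and cap (top 12 mm) 49 mm across, 30 g, standing upright at the start
- yellow_cup_center (a point): centre of the like sample cup with the yellow cap, which stays; it and the red one stand on the right of the surface, either may be the outer one (a third cup, on the lower desk in front, has no part in this)
- tube_rack: clear rack 42x150x63 mm with four blood tubes (88 mm high over all), long side along y; stays. Origin under its centre
- timer: white lab timer 58x64x21 mm, stays. Origin under its centre
- forceps: steel forceps 134 mm long, lying along y, 10 mm high, stays. Origin under its centre
- petri: petri dish 62 mm across, 15 mm high, stays. Origin under its centre
- dropper: brown dropper bottle 26 mm across, 86 mm high, stays. Origin under its centre
- reagent: white square reagent bottle 58x58x138 mm, stays. Origin under its centre
- stain: dark violet stain bottle 44 mm across, 94 mm high, stays. Origin under its centre
- marker: black-capped marker 131 mm long, 16 mm thick, lying along x beside the bin, stays. Origin under its centre

How it is judged (in metres and radians):
On the way, in this order (a step that is already met when the one before it is completed fails the run):
1. the pedal is caught: the lid stays open with the pedal untouched (value of joint bin_lid above 0.9 rad and contact force between pedal and the fingers below 0.1 N and contact force between pedal and the arm below 0.1 N), for 0.4 s.
2. the red-capped cup lies in the bin, let go, the lid still open (value of joint bin_lid above 0.9 rad and horizontal distance between red_cup_center and bin below 0.075 m and z of red_cup_center in the frame of bin between 0.055 and 0.125 m and contact force between red_cup and the fingers below 0.1 N and contact force between red_cup and the arm below 0.1 N), for 0.2 s.
At the end, for the whole second after the job is handed in: the red-capped cup lies in the bin (its centre within 75 mm of the bin's axis and below the rim), let go and at rest; the lid is shut (under 0.06 rad) with the pedal up and untouched; the yellow-capped cup stands within 20 mm of its place (value of joint bin_lid below 0.06 rad and linear speed of red_cup below 0.02 m/s and horizontal distance between red_cup_center and bin below 0.075 m and z of red_cup_center in the frame of bin between 0.055 and 0.125 m and contact force between each of red_cup, pedal and the fingers below 0.1 N and contact force between each of red_cup, pedal and the arm below 0.1 N and distance of yellow_cup_center from where it was at the start of the episode below 0.02 m).
It fails at once if the pedal is pressed or pushed with more than 25 N (contact force between pedal and the fingers above 25 N or contact force between pedal and the arm above 25 N).
It fails at once if the lid slams: it closes faster than 2 rad/s over its last 0.3 rad (value of joint bin_lid below 0.3 rad and velocity of joint bin_lid below -2 rad/s).
It fails at once if the robot touches the lid (over 1 N) (contact force between bin_lid and the fingers above 1 N or contact force between bin_lid and the arm above 1 N).
It fails at once if the yellow-capped cup is moved by more than 20 mm (distance of yellow_cup_center from where it was at the start of the episode above 0.02 m).
It fails at once if something else on the surface is moved by more than 20 mm (distance of any of tube_rack, timer, forceps, petri, dropper, reagent, stain, marker from where it was at the start of the episode above 0.02 m).
It also fails if it takes over 72 s, if anything falls off the work surface, if the arm or the gripper's body presses on something with over 40 N, if the wrist force passes 120 N, or if a joint passes its speed limit or range.

## Working session

There is one attempt and no reset: what is moved stays moved. The work goes in short steps, Python scripts to look and compute and a tool call to move; the robot and the scene stay as the last step left them, time stands still between calls to the robot, and variables do not carry over. Pictures are saved under pics/ and viewed, at most 10 in all, crops included, and the job is handed in when it is done.

Besides the shell and the picture viewer there is one more tool, called after "Request:" as name(argument=value, ...) on one line, values as JSON. drive_tool: Moves the arm, as the interface text tells. Its arguments: {"type":"object","properties":{"rows":{"type":"array","items":{"type":"array","items":{"type":"array","items":{"type":"number"}}}},"squeeze":{"type":"number"}},"required":["rows"]}

```bash
mkdir -p pics; cat > h.py <<'E'
import numpy as np, cv2
from workcell import status, viewer, robot
def cam(n,f=None):
    c=viewer.read_camera(n)
    for k in("R","t"): c[k]=np.array(c[k],float)
    if f: cv2.imwrite(f,cv2.cvtColor(c["image"],cv2.COLOR_RGB2BGR))
    return c
def ray(c,p):
    d=np.array([(p[0]-c["cx"])/c["fx"],(p[1]-c["cy"])/c["fy"],1.]);return -c["R"].T@c["t"],c["R"].T@d
def onz(c,p,z):
    o,d=ray(c,p);return o+d*(z-o[2])/d[2]
def tri(c1,p1,c2,p2):
    a,b=ray(c1,p1),ray(c2,p2);s=np.linalg.lstsq(np.c_[a[1],-b[1]],b[0]-a[0],rcond=None)[0]
    A=a[0]+a[1]*s[0];B=b[0]+b[1]*s[1];return (A+B)/2,np.linalg.norm(A-B)
def proj(c,X):
    q=c["R"]@np.array(X,float)+c["t"];return np.array([c["fx"]*q[0]/q[2]+c["cx"],c["fy"]*q[1]/q[2]+c["cy"]])
E
python3 - <<'E'
from h import *
import json
a=cam("scene","pics/s0.png");b=cam("top","pics/t0.png")
for c in(a,b): print(c["fx"],c["cx"],c["cy"],np.round(-c["R"].T@c["t"]),np.round(c["R"],2).tolist())
s=status.state();print({k:np.round(v,3).tolist() for k,v in s.items()})
E
```

```text
378.5134407673369 253.40723931114746 186.75611069589308 [-283. -156.  639.] [[0.07, -1.0, -0.02], [-0.53, -0.02, -0.85], [0.85, 0.07, -0.53]]
397.51024089410447 250.9469041147152 189.8868715997276 [ 468.  -93. 1261.] [[0.02, -1.0, 0.02], [-1.0, -0.02, -0.09], [0.09, -0.02, -1.0]]
{'clock': 0.1, 'joint_pos': [-1.315, 0.354, 1.634, -0.0, 1.155, -0.002], 'joint_velocities': [0.002, -0.002, -0.001, 0.001, 0.001, -0.001], 'joint_efforts': [0.001, -59.49, -33.493, 0.07, 0.018, -0.0], 'ee_pos': [159.211, -603.923, 213.927], 'ee_rot': [[0.967, 0.255, -0.0], [0.255, -0.967, 0.001], [-0.0, -0.001, -1.0]], 'wrist_force': [-0.018, 0.158, -0.446], 'torque': [0.023, -0.037, -0.046], 'grip_force': 0.0, 'opening': 91.871}
```

View pics/s0.png

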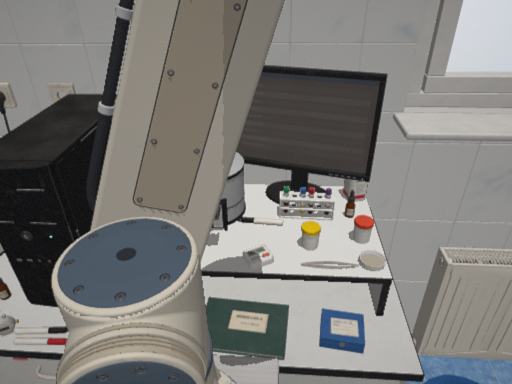

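View pics/t0.png

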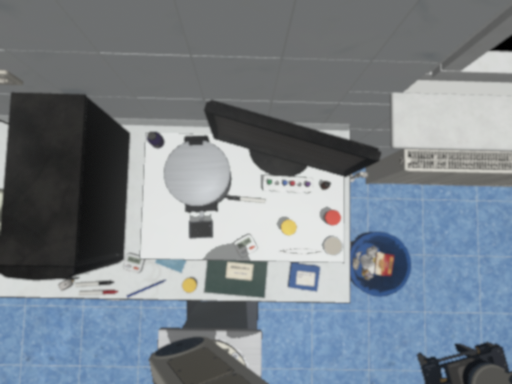

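The scene view shows the yellow cup at about (311,229) and the red cup at (363,225). The bin is at about (230,190), mostly behind the arm. In the top view the lid disc is at about (197,174), the housing at (203,208), the tread at (201,229), the red cap at (332,217) and the yellow cap at (288,227).

```bash
cat > m.py <<'E'
from h import *
a=cam("scene");b=cam("top")
def blob(c,f,roi):
    hsv=cv2.cvtColor(c["image"],cv2.COLOR_RGB2HSV);m=f(hsv).astype(np.uint8);k=np.zeros_like(m);x0,y0,x1,y1=roi;k[y0:y1,x0:x1]=1
    n,l,s,ce=cv2.connectedComponentsWithStats(m*k);i=1+np.argmax(s[1:,4]);return ce[i],s[i]
red=lambda h:((h[...,0]<8)|(h[...,0]>172))&(h[...,1]>150)&(h[...,2]>80)
yel=lambda h:(abs(h[...,0].astype(int)-25)<7)&(h[...,1]>120)&(h[...,2]>100)
for n,f,rs,rt in(("red",red,(340,200,390,250),(315,200,350,235)),("yel",yel,(290,210,330,250),(270,210,305,245))):
    p,s=blob(a,f,rs);q,s2=blob(b,f,rt);print(n,p,s,q,s2,[np.round(v,1) for v in tri(a,p,b,q)],"top z=60:",onz(b,q,57).round(1))
dark=lambda h:h[...,2]<75
for r in((180,216,222,245),(180,200,222,216)):
    p,s=blob(b,dark,r);print(p,s)
    print([onz(b,(x,y),98).round(1).tolist() for x,y in((s[0],s[1]),(s[0]+s[2],s[1]),(s[0],s[1]+s[3]),(s[0]+s[2],s[1]+s[3]))])
g=cv2.cvtColor(b["image"],cv2.COLOR_RGB2GRAY);c=cv2.HoughCircles(cv2.medianBlur(g,3)[120:225,140:250],cv2.HOUGH_GRADIENT,1,50,param1=80,param2=15,minRadius=25,maxRadius=40)
print(c)
for x,y,r in c[0]:
    print(onz(b,(x+140,y+120),160).round(1), onz(b,(x+140+r,y+120),160).round(1))
im=cv2.cvtColor(b["image"],cv2.COLOR_RGB2BGR)[120:260,140:280]
cv2.imwrite("pics/tc.png",cv2.resize(im,None,fx=4,fy=4,interpolation=cv2.INTER_CUBIC))
E
python3 m.py
```

```text
Traceback (most recent call last):
  File "m.py", line 9, in <module>
    p,s=blob(a,f,rs);q,s2=blob(b,f,rt);print(n,p,s,q,s2,[np.round(v,1) for v in tri(a,p,b,q)],"top z=60:",onz(b,q,57).round(1))
                          ~~~~^^^^^^^^
  File "m.py", line 5, in blob
    n,l,s,ce=cv2.connectedComponentsWithStats(m*k);i=1+np.argmax(s[1:,4]);return ce[i],s[i]
                                                       ~~~~~~~~~^^^^^^^^^
ValueError: attempt to get argmax of an empty sequence
```

```bash
sed -i 's/>150)&/>110)\&/;s/>120)&/>90)\&/' m.py; python3 m.py
```

```text
red [363.64976959 221.78801843] [355 215  19  14 217] [332.17307692 217.07692308] [325 211  15  13 156] [array([ 502.7, -366.3,   54.2]), np.float64(1.4)] top z=60: [ 502.7 -364.9   57. ]
yel [310.66244726 228.        ] [301 221  20  15 237] [288.13953488 226.86046512] [281 220  15  15 172] [array([ 470.6, -231.9,   54. ]), np.float64(0.7)] top z=60: [ 470.6 -231.2   57. ]
[200.66808511 229.16595745] [191 223  20  13 235]
[[476.3, 56.6, 98.0], [477.4, -1.4, 98.0], [438.8, 55.4, 98.0], [439.9, -2.5, 98.0]]
[202.16831683 207.28712871] [187 203  29   8 101]
[[534.3, 70.2, 98.0], [536.0, -14.4, 98.0], [510.9, 69.4, 98.0], [512.6, -15.0, 98.0]]
[[[56.5 52.5 33.8]]]
[616.3  38.  160. ] [618.4 -56.1 160. ]
```

View pics/tc.png

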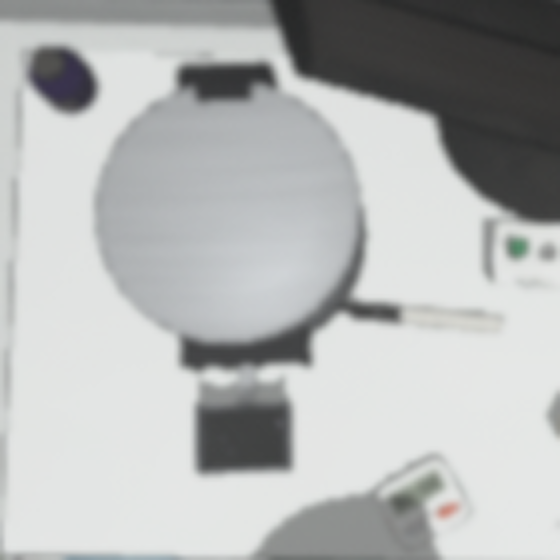

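The crop shows the lid disc, with the hinge at the top and the housing and dark tread in line below it, turned about 4°. My estimates:
- **Tread:** (458.5, 27)
- **Bin:** (618, 38)
- **Red cup:** (502.7, -365.5)

The cap heights come out near 54, as they should. I'm moving above the tread now.

Request:
drive_tool(rows=[[[0,0,5.4,0,0,0,1.2],[0,0,5.4,0,0,0,1.2],[0,0,0,1.9,-3.38,0,1.2],[0,0,0,1.9,-3.38,0,1.2],[0,0,0,1.9,-3.38,0,1.2],[0,0,0,1.9,-3.38,0,1.2],[0,0,0,1.9,-3.38,0,1.2],[0,0,0,1.9,-3.38,0,1.2]]], squeeze=20)

```text
clock: 0.97
ee_pos: [259.3, -392.5, 214.6]
ee_rot: [[0.998, 0.069, 0.0], [0.069, -0.998, -0.0], [0.0, 0.0, -1.0]]
wrist_force: [-0.0, 0.1, -0.3]
opening: 40.6
grip_force: 0.0
```

Request:
drive_tool(rows=[[[0,0,0,1.9,-3.38,0,1.2],[0,0,0,1.9,-3.38,0,1.2],[0,0,0,1.9,-3.38,0,1.2],[0,0,0,1.9,-3.38,0,1.2],[0,0,0,1.9,-3.38,0,1.2],[0,0,0,1.9,-3.38,0,1.2],[0,0,0,1.9,-3.38,0,1.2],[0,0,0,0,0,0,1.2]]])

```text
clock: 1.63
ee_pos: [377.5, -143.9, 214.9]
ee_rot: [[0.997, 0.074, 0.002], [0.074, -0.997, 0.002], [0.002, -0.001, -1.0]]
wrist_force: [1.6, -0.1, -0.4]
opening: 12.2
grip_force: 0.0
```

Request:
drive_tool(rows=[[[0,0,0,1.55,-2.75,0,1.2],[0,0,0,1.55,-2.75,0,1.2],[0,0,0,1.55,-2.75,0.8,1.2],[0,0,0,1.55,-2.75,0.8,1.2],[0,0,0,1.55,-2.75,0.8,1.2],[0,0,0,1.55,-2.75,0.8,1.2],[0,0,0,0,0,1.5,1.2],[0,0,0,0,0,0,1.2]]])

```text
clock: 2.3
ee_pos: [455.7, 23.0, 165.6]
ee_rot: [[0.997, 0.072, -0.003], [0.072, -0.997, -0.0], [-0.003, 0.0, -1.0]]
wrist_force: [-0.3, -0.3, 0.0]
opening: 11.9
grip_force: 0.0
```

```bash
python3 - <<'E'
from h import *
b=cam("top");a=cam("scene")
s=status.state();print(np.round(s["ee_pos"],1),np.round(s["ee_rot"],3).tolist())
A=cv2.resize(a["image"][110:310,150:350],None,fx=2.8,fy=2.8);B=cv2.resize(b["image"][130:270,130:270],None,fx=4,fy=4)
B=B[:560,:];w=np.hstack([cv2.resize(A,(400,400)),cv2.resize(B,(400,400))])
cv2.imwrite("pics/p1.png",w[...,::-1])
print(proj(b,[458.5,27,98]),proj(b,s["ee_pos"]),proj(a,[458.5,27,98]))
E
```

```text
[456.   21.7 167.3] [[0.998, 0.07, -0.002], [0.07, -0.998, -0.0], [-0.002, 0.0, -1.0]]
[201.01864494 229.351935  ] [200.30997401 230.47433093] [205.21392736 213.34462843]
```

View pics/p1.png

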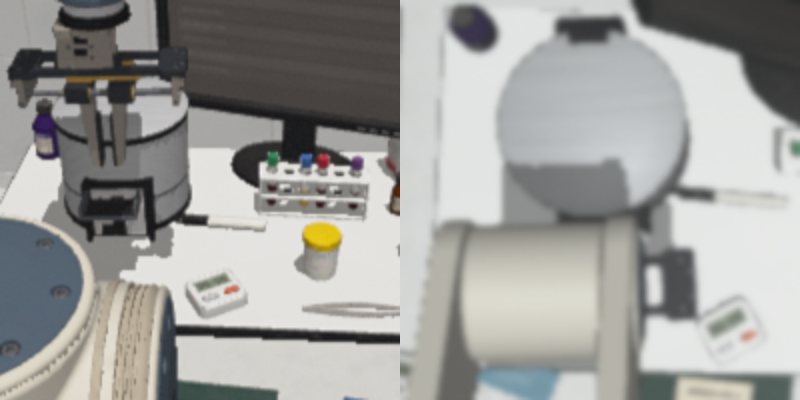

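The left half shows the shut fingers above and behind the tread (scene px about (205,212)), which matches the projected point. I'm descending now.

Request:
drive_tool(rows=[[[0,0,0,0,-0.5,1.5,1.2],[0,0,0,0,0,1.5,1.2],[0,0,0,0,0,1.5,1.2],[0,0,0,0,0,1.2,1.2],[0,0,0,0,0,0.8,1.2],[0,0,0,0,0,0.4,1.2],[0,0,0,0,0,0.3,1.2],[0,0,0,0,0,0,1.2]]])

```text
clock: 3.07
ee_pos: [456.2, 26.7, 95.8]
ee_rot: [[0.998, 0.069, -0.0], [0.069, -0.998, -0.0], [-0.0, 0.0, -1.0]]
wrist_force: [-2.2, -0.6, 3.7]
opening: 11.9
grip_force: 1.9
```

Request:
drive_tool(rows=[[[0,0,0,0,0,0.4,1.2],[0,0,0,-0.1,0,0.4,1.2],[0,0,0,-0.1,0,0.4,1.2],[0,0,0,-0.1,0,0.4,1.2],[0,0,0,-0.1,0,0.4,1.2],[0,0,0,-0.1,0,0.4,1.2],[0,0,0,0,0,0.4,1.2],[0,0,0,0,0,0,1.2]]])

```text
clock: 3.73
ee_pos: [451.3, 26.9, 67.0]
ee_rot: [[0.998, 0.069, -0.0], [0.069, -0.998, 0.0], [-0.0, -0.0, -1.0]]
wrist_force: [1.7, -0.3, 2.9]
opening: 11.7
grip_force: 1.6
```

Request:
drive_tool(rows=[[[0,0,0,0,0,0.4,1.2],[0,0,0,-0.1,0,0.4,1.2],[0,0,0,0,0,0.4,1.2],[0,0,0,0,0,0.2,1.2],[0,0,0,0,0,0,1.2]]])

```text
clock: 4.15
ee_pos: [450.0, 26.7, 53.1]
ee_rot: [[0.998, 0.069, -0.001], [0.069, -0.998, 0.0], [-0.001, -0.0, -1.0]]
wrist_force: [0.8, -0.4, 2.9]
opening: 12.1
grip_force: 1.7
```

Request:
drive_tool(rows=[[[0,0,0,0,0,0.1,1.2],[0,0,0,0,0,0.1,1.2],[0,0,0,0,0,0,1.2]]])

```text
clock: 4.4
ee_pos: [450.0, 26.7, 51.4]
ee_rot: [[0.998, 0.069, -0.001], [0.069, -0.998, -0.0], [-0.001, -0.0, -1.0]]
wrist_force: [-0.8, 0.5, 2.6]
opening: 12.0
grip_force: 1.6
```

Request:
drive_tool(rows=[[[0,0,0,0,0,0.1,1.2],[0,0,0,0,0,0.1,1.2],[0,0,0,0,0,0,1.2]]])

```text
clock: 4.65
ee_pos: [449.9, 26.7, 49.4]
ee_rot: [[0.998, 0.069, -0.001], [0.069, -0.998, -0.0], [-0.001, -0.0, -1.0]]
wrist_force: [-1.8, 0.9, 3.4]
opening: 12.1
grip_force: 1.6
```

Request:
drive_tool(rows=[[[0,0,0,0,0,0.1,1.2],[0,0,0,0,0,0.1,1.2],[0,0,0,0,0,0,1.2]]])

```text
clock: 4.9
ee_pos: [449.9, 26.7, 47.3]
ee_rot: [[0.998, 0.069, -0.001], [0.069, -0.998, -0.0], [-0.001, -0.0, -1.0]]
wrist_force: [-2.3, -0.2, 3.0]
opening: 11.8
grip_force: 1.6
```

Request:
drive_tool(rows=[[[0,0,0,0,0,0.1,1.2],[0,0,0,0,0,0.1,1.2],[0,0,0,0,0,0,1.2]]])

```text
clock: 5.15
ee_pos: [450.0, 26.7, 45.3]
ee_rot: [[0.998, 0.069, -0.001], [0.069, -0.998, -0.0], [-0.001, -0.0, -1.0]]
wrist_force: [-3.1, 0.5, 2.4]
opening: 12.1
grip_force: 1.6
```

Request:
drive_tool(rows=[[[0,0,0,-0.1,0,0.1,1.2],[0,0,0,0,0,0.1,1.2],[0,0,0,0,0,0,1.2]]])

```text
clock: 5.4
ee_pos: [449.9, 26.7, 43.7]
ee_rot: [[0.998, 0.069, 0.001], [0.069, -0.998, 0.0], [0.001, -0.0, -1.0]]
wrist_force: [-1.0, 1.2, 5.5]
opening: 11.9
grip_force: 2.6
```

Request:
drive_tool(rows=[[[0,0,0,0,0,0.1,1.2],[0,0,0,0,0,0,1.2]]])

```text
clock: 5.57
ee_pos: [449.9, 26.7, 42.9]
ee_rot: [[0.998, 0.069, 0.001], [0.069, -0.998, 0.0], [0.001, -0.0, -1.0]]
wrist_force: [-2.7, -0.7, 10.2]
opening: 11.9
grip_force: 4.9
```

Request:
drive_tool(rows=[[[0,0,0,0,-0.3,0,1.2],[0,0,0,0,-0.3,0,1.2],[0,0,0,0,-0.3,0,1.2],[0,0,0,0,-0.3,0,1.2],[0,0,0,0,0,0,1.2]]])

```text
clock: 5.98
ee_pos: [449.1, 38.6, 43.0]
ee_rot: [[0.998, 0.07, 0.001], [0.07, -0.998, -0.0], [0.001, 0.0, -1.0]]
wrist_force: [-1.6, -1.6, 7.5]
opening: 11.7
grip_force: 4.4
```

Request:
drive_tool(rows=[[[0,0,0,0,-0.1,0,1.2],[0,0,0,0,-0.1,0,1.2],[0,0,0,0,-0.1,0,1.2],[0,0,0,0,0,0,1.2]]])

```text
clock: 6.32
ee_pos: [448.9, 41.3, 43.0]
ee_rot: [[0.998, 0.07, 0.001], [0.07, -0.998, -0.001], [0.001, 0.001, -1.0]]
wrist_force: [-2.3, -3.5, 8.0]
opening: 12.3
grip_force: 4.4
```

Request:
drive_tool(rows=[[[0,0,0,0,-0.1,0,1.2],[0,0,0,0,-0.1,0,1.2],[0,0,0,0,0,0,1.2]]])

```text
clock: 6.57
ee_pos: [448.8, 43.1, 43.0]
ee_rot: [[0.998, 0.07, 0.001], [0.07, -0.998, -0.001], [0.001, 0.001, -1.0]]
wrist_force: [-1.2, -5.1, 8.9]
opening: 11.9
grip_force: 4.4
```

Request:
drive_tool(rows=[[[0,0,0,0,-0.1,0,1.2],[0,0,0,0,-0.1,0,1.2],[0,0,0,0,0,0,1.2]]])

```text
clock: 6.82
ee_pos: [448.9, 45.1, 43.0]
ee_rot: [[0.998, 0.07, 0.002], [0.07, -0.998, -0.001], [0.001, 0.001, -1.0]]
wrist_force: [-1.3, -5.3, 8.7]
opening: 12.0
grip_force: 4.3
```

```bash
python3 - <<'E'
from h import *
a=cam("scene")
cv2.imwrite("pics/p2.png",cv2.resize(a["image"][80:260,140:320],None,fx=3.3,fy=3.3,interpolation=cv2.INTER_CUBIC)[...,::-1])
E
```

```text
(no output)
```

View pics/p2.png

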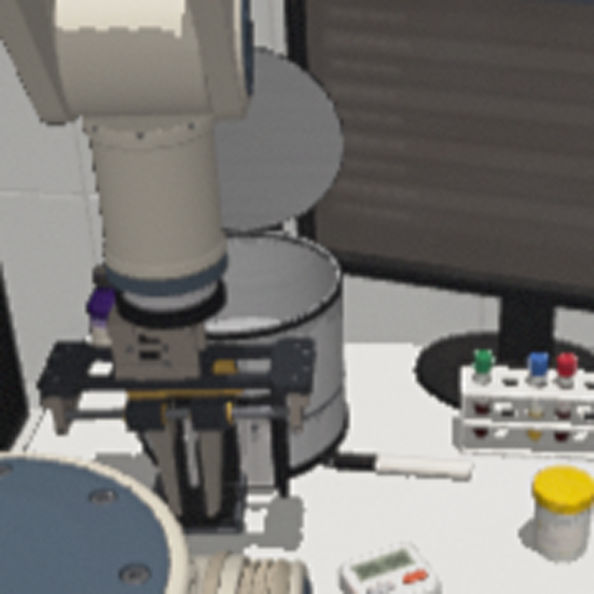

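The lid stands open (disc at about (280,140) in the crop) and the fingers are on the tread. I'm pushing on left to feel the hard end.

Request:
drive_tool(rows=[[[0,0,0,0,-0.1,0,1.2],[0,0,0,0,-0.1,0,1.2],[0,0,0,0,0,0,1.2]]])

```text
clock: 7.12
ee_pos: [448.8, 47.1, 43.1]
ee_rot: [[0.998, 0.07, 0.002], [0.07, -0.998, -0.001], [0.002, 0.001, -1.0]]
wrist_force: [-0.9, -5.3, 8.4]
opening: 12.2
grip_force: 4.2
```

Request:
drive_tool(rows=[[[0,0,0,0,-0.1,0,1.2],[0,0,0,0,-0.1,0,1.2],[0,0,0,0,0,0,1.2]]])

```text
clock: 7.37
ee_pos: [448.8, 49.1, 43.1]
ee_rot: [[0.998, 0.07, 0.002], [0.07, -0.998, -0.001], [0.002, 0.001, -1.0]]
wrist_force: [-0.7, -4.1, 8.4]
opening: 11.8
grip_force: 4.2
```

Request:
drive_tool(rows=[[[0,0,0,0,-0.1,0,1.2],[0,0,0,0,0,0,1.2]]])

```text
clock: 7.53
ee_pos: [448.7, 50.1, 43.1]
ee_rot: [[0.998, 0.07, 0.002], [0.07, -0.998, -0.001], [0.002, 0.001, -1.0]]
wrist_force: [-1.3, -5.5, 8.9]
opening: 12.1
grip_force: 4.2
```

Request:
drive_tool(rows=[[[0,0,0,0,-0.1,0,1.2],[0,0,0,0,0,0,1.2]]])

```text
clock: 7.7
ee_pos: [448.6, 51.1, 43.1]
ee_rot: [[0.998, 0.07, 0.002], [0.07, -0.998, -0.001], [0.002, 0.001, -1.0]]
wrist_force: [-1.2, -6.5, 9.3]
opening: 12.1
grip_force: 4.2
```

Request:
drive_tool(rows=[[[0,0,0,0,-0.05,0,1.2],[0,0,0,0,0,-0.1,1.2],[0,0,0,0,0,-0.1,1.2],[0,0,0,0,0,-0.1,1.2],[0,0,0,0,0,-0.1,1.2],[0,0,0,0,0,-0.1,1.2],[0,0,0,0,0,0,1.2]]])

```text
clock: 8.28
ee_pos: [447.4, 52.2, 47.6]
ee_rot: [[0.998, 0.069, -0.0], [0.069, -0.998, 0.0], [-0.0, -0.0, -1.0]]
wrist_force: [0.1, 0.1, -0.4]
opening: 12.1
grip_force: 0.0
```

The pedal is caught: there is no contact force at 47.6 mm. I'm lifting away and going to the red cup.

Request:
drive_tool(rows=[[[0,0,0,0,0.3,0,1.2],[0,0,0,0,0,-0.5,1.2],[0,0,0,0,0,-1.5,1.2],[0,0,0,0,0,-3,1.2],[0,0,0,0,0,-3,1.2],[0,0,0,0,0,-3,1.2],[0,0,0,0,0,0,1.2],[0,0,0,0,0,0,1.2]]])

```text
clock: 8.95
ee_pos: [448.8, 49.2, 159.2]
ee_rot: [[0.998, 0.069, 0.004], [0.069, -0.998, 0.0], [0.004, -0.0, -1.0]]
wrist_force: [0.3, -0.3, -0.1]
opening: 11.7
grip_force: 0.0
```

Request:
drive_tool(rows=[[[0,0,0,0.2,2,0,3],[0,0,0,0.2,3.5,0,5],[0,0,0,0.2,3.5,0,7.5],[0,0,0,0.2,3.5,0,7.5],[0,0,0,0.2,3.5,0,7.5],[0,0,0,0.2,3.5,0,7.5],[0,0,0,0.2,3.5,0,7.5],[0,0,0,0.2,3.5,0,7.5]]])

```text
clock: 9.62
ee_pos: [480.9, -215.5, 155.9]
ee_rot: [[0.998, 0.069, -0.002], [0.069, -0.998, 0.001], [-0.002, -0.001, -1.0]]
wrist_force: [1.3, 0.2, 0.3]
opening: 63.4
grip_force: 0.0
```

Request:
drive_tool(rows=[[[0,0,0,0.2,3.5,0,7.5],[0,0,0,0.2,3.5,0,7.5],[0,0,0,0.2,3.5,0,7.5],[0,0,0,0.2,3.5,0,7.5],[0,0,0,0,0,0,7.5],[0,0,0,0,0,0,7.5]]])

```text
clock: 10.12
ee_pos: [498.7, -354.0, 155.5]
ee_rot: [[0.998, 0.067, -0.002], [0.067, -0.998, 0.002], [-0.002, -0.002, -1.0]]
wrist_force: [0.1, 0.9, -0.8]
opening: 75.2
grip_force: 0.0
```

```bash
python3 - <<'E'
from h import *
a=cam("scene");b=cam("top")
s=status.state();print(np.round(s["ee_pos"],1),np.round(s["ee_rot"],3).tolist(),s["opening"])
A=cv2.resize(a["image"][60:260,180:390],(400,380));B=cv2.resize(b["image"][100:290,140:350],(400,380))
cv2.imwrite("pics/p3.png",np.hstack([A,B])[...,::-1])
E
```

```text
[ 498.7 -352.   156. ] [[0.998, 0.069, -0.002], [0.069, -0.998, 0.002], [-0.002, -0.002, -1.0]] 74.60511873593285
```

View pics/p3.png

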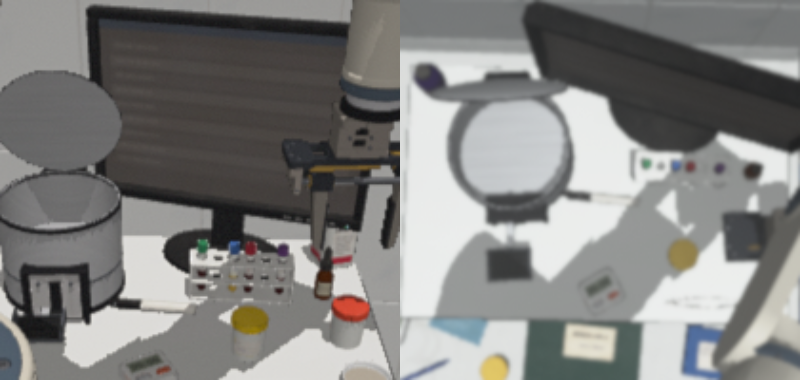

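The lid stays open by itself and the pedal is offset left. The gripper is beside the red cup (crop (350,315)). I'm shifting over it, descending and gripping.

Request:
drive_tool(rows=[[[0,0,0,0.3,1.35,0,7.5],[0,0,0,0,0,0,7.5],[0,0,0,0,0,2.5,7.5],[0,0,0,0,0,3,7.5],[0,0,0,0,0,3,7.5],[0,0,0,0,0,2.5,7.5],[0,0,0,0,0,2,7.5],[0,0,0,0,0,1.1,7.5]]])

```text
clock: 10.88
ee_pos: [502.7, -365.0, 14.2]
ee_rot: [[0.998, 0.07, -0.002], [0.07, -0.998, 0.002], [-0.002, -0.002, -1.0]]
wrist_force: [0.5, 0.8, -0.2]
opening: 75.1
grip_force: 0.0
```

Request:
drive_tool(rows=[[[0,0,0,0,0,0,7.5],[0,0,0,0,0,0,6],[0,0,0,0,0,0,5],[0,0,0,0,0,0,4],[0,0,0,0,0,0,4],[0,0,0,0,0,0,4],[0,0,0,0,0,0,4],[0,0,0,0,0,0,4]]], squeeze=12)

```text
clock: 11.55
ee_pos: [504.5, -367.0, 17.8]
ee_rot: [[0.998, 0.069, 0.002], [0.069, -0.998, -0.001], [0.002, 0.001, -1.0]]
wrist_force: [-0.7, 1.6, 7.2]
opening: 48.3
grip_force: 12.0
```

Request:
drive_tool(rows=[[[0,0,0,0,0,-1,4],[0,0,0,0,0,-2.5,4],[0,0,0,0,0,-4,4],[0,0,0,0,0,-4,4],[0,0,0,0,0,-4,4],[0,0,0,0,0,-3.5,4],[0,0,0,0,0,0,4],[0,0,0,0,0,0,4]]])

```text
clock: 12.22
ee_pos: [504.7, -367.3, 209.7]
ee_rot: [[0.998, 0.069, 0.004], [0.069, -0.998, -0.003], [0.004, 0.003, -1.0]]
wrist_force: [-0.1, -0.0, -1.5]
opening: 48.5
grip_force: 12.0
```

Request:
drive_tool(rows=[[[0,0,0,0.1,-1.5,0,4],[0,0,0,0.2,-3,0,4],[0,0,0,0.25,-3.5,0,4],[0,0,0,0.25,-3.5,0,4],[0,0,0,0.25,-3.5,0,4],[0,0,0,0.25,-3.5,0,4],[0,0,0,0.25,-3.5,0,4],[0,0,0,0.25,-3.5,0,4]]])

```text
clock: 12.88
ee_pos: [501.9, -108.3, 204.6]
ee_rot: [[0.998, 0.069, -0.004], [0.069, -0.998, 0.001], [-0.004, -0.001, -1.0]]
wrist_force: [1.2, 0.5, -0.5]
opening: 48.6
grip_force: 12.0
```

Request:
drive_tool(rows=[[[0,0,0,0.25,-3.5,0,4],[0,0,0,0.25,-3.5,0,4],[0,0,0,0.25,-3.5,0,4],[0,0,0,0.2,-3,0,4],[0,0,0,0.1,-1.5,0,4],[0,0,0,0,0,0,4],[0,0,0,0,0,0,4]]])

```text
clock: 13.47
ee_pos: [502.5, 40.2, 205.1]
ee_rot: [[0.997, 0.072, -0.003], [0.072, -0.997, -0.0], [-0.003, 0.0, -1.0]]
wrist_force: [0.1, -0.2, -0.4]
opening: 48.4
grip_force: 12.0
```

Request:
drive_tool(rows=[[[0,0,0,1,0.2,0,4],[0,0,0,1.5,0.2,0,4],[0,0,0,1.5,0.2,0,4],[0,0,0,1.5,0.2,0,4],[0,0,0,1,0.2,0,4],[0,0,0,0.5,0,0,4],[0,0,0,0,0,0,4],[0,0,0,0,0,0,4]]])

```text
clock: 14.13
ee_pos: [574.2, 33.9, 206.1]
ee_rot: [[0.998, 0.068, -0.001], [0.068, -0.998, -0.0], [-0.001, -0.0, -1.0]]
wrist_force: [0.2, 0.5, -0.5]
opening: 48.5
grip_force: 12.0
```

```bash
python3 - <<'E'
from h import *
a=cam("scene");b=cam("top")
s=status.state();print(np.round(s["ee_pos"],1))
A=cv2.resize(a["image"][60:250,150:350],(400,380));B=cv2.resize(b["image"][100:290,140:350],(400,380))
cv2.imwrite("pics/p4.png",np.hstack([A,B])[...,::-1])
E
```

```text
[573.9  34.1 206.4]
```

View pics/p4.png

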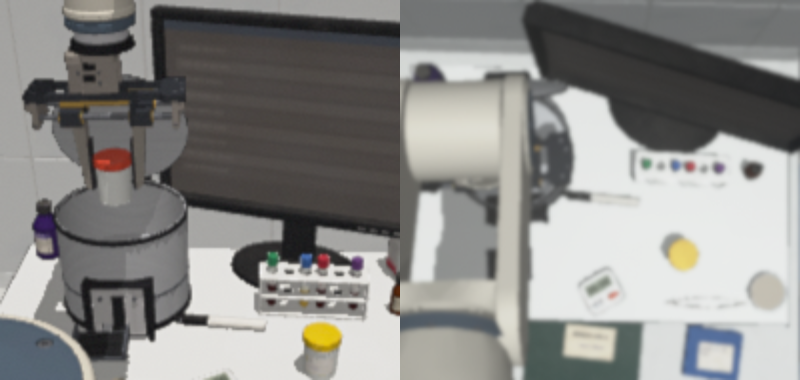

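The cup is held upright at crop (113,175), above the mouth and clear of the lid. I'm lowering it and letting go.

Request:
drive_tool(rows=[[[0,0,0,0,0,1,4],[0,0,0,0,0,1.5,4],[0,0,0,0,0,1.2,4],[0,0,0,0,0,0.8,4],[0,0,0,0,0,0,4],[0,0,0,0,0,0,7],[0,0,0,0,0,0,7],[0,0,0,0,0,0,7]]])

```text
clock: 14.9
ee_pos: [575.2, 34.4, 162.3]
ee_rot: [[0.998, 0.069, 0.001], [0.069, -0.998, 0.0], [0.001, 0.0, -1.0]]
wrist_force: [0.3, -0.0, 0.1]
opening: 66.7
grip_force: 0.0
```

Request:
drive_tool(rows=[[[0,0,0,0,0,0,7],[0,0,0,0,0,0,7],[0,0,0,0,0,-1,7],[0,0,0,0,0,-2,7],[0,0,0,0,0,-2,7],[0,0,0,-1,0,0,7],[0,0,0,-2,0,0,7],[0,0,0,-3,0,0,7]]])

```text
clock: 15.57
ee_pos: [515.5, 30.2, 212.2]
ee_rot: [[0.998, 0.069, 0.002], [0.069, -0.998, 0.0], [0.002, 0.0, -1.0]]
wrist_force: [0.1, -0.4, 0.3]
opening: 70.2
grip_force: 0.0
```

Request:
drive_tool(rows=[[[0,0,0,-3,0,0,5],[0,0,0,-3,0,0,3],[0,0,0,-1,0,0,1.2],[0,0,0,0,0,0,1.2],[0,0,0,0,0,0,1.2],[0,0,0,0,0,0,1.2]]])

```text
clock: 16.07
ee_pos: [446.6, 25.4, 212.1]
ee_rot: [[0.998, 0.069, 0.002], [0.069, -0.998, 0.0], [0.002, -0.0, -1.0]]
wrist_force: [0.2, 1.1, 0.5]
opening: 32.0
grip_force: 0.0
```

```bash
python3 - <<'E'
from h import *
a=cam("scene");b=cam("top")
s=status.state();print(np.round(s["ee_pos"],1),s["opening"])
A=cv2.resize(a["image"][80:260,150:340],(400,380));B=cv2.resize(b["image"][100:290,140:350],(400,380))
cv2.imwrite("pics/p5.png",np.hstack([A,B])[...,::-1])
E
```

```text
[446.3  25.4 211.7] 24.042637649420477
```

View pics/p5.png

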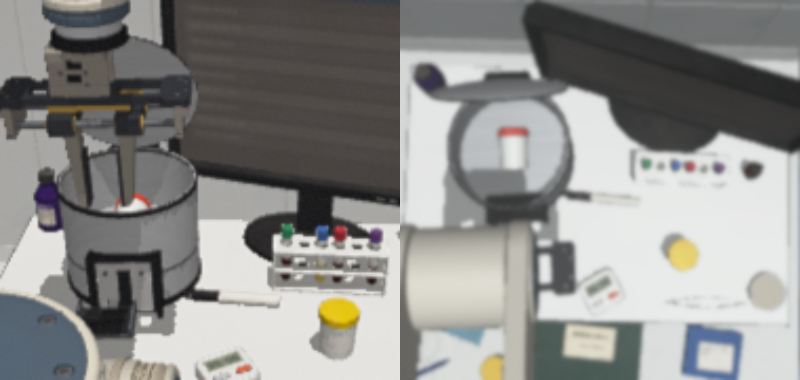

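The cup lies in the bin (right half, (513,145)) and the lid is open. I'm going down on the caught tread, whose centre should be at about y 43.

Request:
drive_tool(rows=[[[0,0,0,0.3,-1.7,1,1.2],[0,0,0,0,0,2.5,1.2],[0,0,0,0,0,3,1.2],[0,0,0,0,0,3,1.2],[0,0,0,0,0,3,1.2],[0,0,0,0,0,2,1.2],[0,0,0,0,0,1,1.2],[0,0,0,0,0,0,1.2]]])

```text
clock: 16.83
ee_pos: [445.9, 42.4, 54.5]
ee_rot: [[0.998, 0.069, -0.004], [0.069, -0.998, -0.0], [-0.004, 0.0, -1.0]]
wrist_force: [-0.1, -0.3, 0.3]
opening: 12.0
grip_force: 0.0
```

Request:
drive_tool(rows=[[[0,0,0,0,0,0.3,1.2],[0,0,0,0,0,0.2,1.2],[0,0,0,0,0,0,1.2],[0,0,0,0,0,0,1.2]]])

```text
clock: 17.17
ee_pos: [447.5, 42.6, 52.5]
ee_rot: [[0.998, 0.069, 0.002], [0.069, -0.998, 0.0], [0.002, -0.0, -1.0]]
wrist_force: [-0.6, -0.1, -0.7]
opening: 12.2
grip_force: 0.0
```

Request:
drive_tool(rows=[[[0,0,0,0,0,0.2,1.2],[0,0,0,0,0,0.2,1.2],[0,0,0,0,0,0.1,1.2],[0,0,0,0,0,0.1,1.2],[0,0,0,0,0,0,1.2],[0,0,0,0,0,0,1.2]]])

```text
clock: 17.67
ee_pos: [447.0, 42.5, 45.7]
ee_rot: [[0.998, 0.069, 0.0], [0.069, -0.998, 0.0], [0.0, 0.0, -1.0]]
wrist_force: [0.4, -0.3, 2.3]
opening: 12.3
grip_force: 1.4
```

Request:
drive_tool(rows=[[[0,0,0,0,0,0.1,1.2],[0,0,0,0,0,0.1,1.2],[0,0,0,0,0,0,1.2],[0,0,0,0,0,0,1.2]]])

```text
clock: 18.0
ee_pos: [447.0, 42.5, 43.7]
ee_rot: [[0.998, 0.069, 0.0], [0.069, -0.998, 0.0], [0.0, -0.0, -1.0]]
wrist_force: [0.6, -0.0, 4.1]
opening: 11.9
grip_force: 2.1
```

Request:
drive_tool(rows=[[[0,0,0,0,0,0.1,1.2],[0,0,0,0,0,0,1.2]]])

```text
clock: 18.17
ee_pos: [447.0, 42.5, 42.8]
ee_rot: [[0.998, 0.069, 0.0], [0.069, -0.998, 0.0], [0.0, -0.0, -1.0]]
wrist_force: [-0.5, -0.4, 8.8]
opening: 12.0
grip_force: 4.5
```

Request:
drive_tool(rows=[[[0,0,0,0,0.3,0,1.2],[0,0,0,0,0.3,0,1.2],[0,0,0,0,0.3,0,1.2],[0,0,0,0,0.3,0,1.2],[0,0,0,0,0.1,0,1.2],[0,0,0,0,0,0,1.2]]])

```text
clock: 18.67
ee_pos: [447.8, 29.8, 42.9]
ee_rot: [[0.998, 0.069, 0.0], [0.069, -0.998, 0.001], [0.0, -0.001, -1.0]]
wrist_force: [-1.3, 2.0, 8.2]
opening: 12.1
grip_force: 4.1
```

Request:
drive_tool(rows=[[[0,0,0,0,0.1,0,1.2],[0,0,0,0,0.1,0,1.2],[0,0,0,0,0.1,0,1.2],[0,0,0,0,0.1,0,1.2],[0,0,0,0,0,0,1.2]]])

```text
clock: 19.08
ee_pos: [448.1, 26.0, 42.9]
ee_rot: [[0.998, 0.069, 0.0], [0.069, -0.998, 0.001], [0.0, -0.001, -1.0]]
wrist_force: [-1.4, 5.1, 8.4]
opening: 11.8
grip_force: 4.1
```

Request:
drive_tool(rows=[[[0,0,0,0,0.1,0,1.2],[0,0,0,0,0.1,0,1.2],[0,0,0,0,0.1,0,1.2],[0,0,0,0,0,0,1.2]]])

```text
clock: 19.42
ee_pos: [448.2, 23.1, 42.9]
ee_rot: [[0.998, 0.069, 0.0], [0.069, -0.998, 0.001], [0.0, -0.001, -1.0]]
wrist_force: [-1.3, 4.4, 8.1]
opening: 12.2
grip_force: 4.2
```

Request:
drive_tool(rows=[[[0,0,0,0,0,-0.1,1.2],[0,0,0,0,0,-0.1,1.2],[0,0,0,0,0,-0.1,1.2],[0,0,0,0,0,-0.1,1.2],[0,0,0,0,0,-0.1,1.2],[0,0,0,0,0,-0.1,1.2],[0,0,0,0,0,-0.1,1.2],[0,0,0,0,0,0,1.2]]])

```text
clock: 20.08
ee_pos: [448.2, 22.6, 49.8]
ee_rot: [[0.998, 0.069, 0.0], [0.069, -0.998, 0.0], [0.0, -0.0, -1.0]]
wrist_force: [0.4, 2.4, 3.0]
opening: 12.2
grip_force: 1.6
```

The pedal is free: it still pushes back above the catch height. I'm easing it up at about 30 mm/s.

Request:
drive_tool(rows=[[[0,0,0,0,-0.05,-0.15,1.2],[0,0,0,0.02,0,-0.2,1.2],[0,0,0,0.03,0,-0.25,1.2],[0,0,0,0.03,0,-0.25,1.2],[0,0,0,0.03,0,-0.25,1.2],[0,0,0,0.03,0,-0.25,1.2],[0,0,0,0.03,0,-0.25,1.2],[0,0,0,0.03,0,-0.25,1.2]]])

```text
clock: 20.75
ee_pos: [449.8, 23.1, 68.3]
ee_rot: [[0.998, 0.069, -0.001], [0.069, -0.998, -0.0], [-0.001, 0.0, -1.0]]
wrist_force: [-1.4, -1.0, 2.6]
opening: 11.8
grip_force: 1.6
```

Request:
drive_tool(rows=[[[0,0,0,0.05,0,-0.25,1.2],[0,0,0,0.05,0,-0.25,1.2],[0,0,0,0.05,0,-0.25,1.2],[0,0,0,0.05,0,-0.25,1.2],[0,0,0,0.05,0,-0.25,1.2],[0,0,0,0.05,0,-0.25,1.2],[0,0,0,0.05,0,-0.25,1.2],[0,0,0,0.05,0,-0.25,1.2]]])

```text
clock: 21.42
ee_pos: [454.2, 23.5, 88.4]
ee_rot: [[0.998, 0.069, 0.0], [0.069, -0.998, 0.0], [0.0, -0.0, -1.0]]
wrist_force: [-2.9, -0.0, 3.5]
opening: 11.6
grip_force: 1.7
```

Request:
drive_tool(rows=[[[0,0,0,0.03,0,-0.2,1.2],[0,0,0,0.03,0,-0.2,1.2],[0,0,0,0.03,0,-0.2,1.2],[0,0,0,0.03,0,-0.15,1.2],[0,0,0,0,0,-0.15,1.2],[0,0,0,0,0,-0.15,1.2],[0,0,0,0,0,-0.15,1.2],[0,0,0,0,0,0,1.2]]])

```text
clock: 22.08
ee_pos: [455.1, 23.5, 100.1]
ee_rot: [[0.998, 0.069, -0.0], [0.069, -0.998, -0.0], [-0.0, 0.0, -1.0]]
wrist_force: [-0.4, 1.1, 0.8]
opening: 11.6
grip_force: 0.0
```

Request:
drive_tool(rows=[[[0,0,0,0,0,-0.2,1.2],[0,0,0,0,0,-0.2,1.2],[0,0,0,0,0,-0.2,1.2],[0,0,0,0,0,-0.2,1.2],[0,0,0,0,0,-0.2,1.2],[0,0,0,0,0,-0.2,1.2],[0,0,0,0,0,0,1.2]]])

```text
clock: 22.67
ee_pos: [455.5, 23.6, 112.5]
ee_rot: [[0.998, 0.069, 0.001], [0.069, -0.998, 0.0], [0.001, 0.0, -1.0]]
wrist_force: [-0.1, -0.0, -0.0]
opening: 12.2
grip_force: 0.0
```

Request:
drive_tool(rows=[[[0,0,0,0,0,-1,1.2],[0,0,0,0,0,-2,1.2],[0,0,0,0,0,-2,1.2],[0,0,0,0,2,-1,1.2],[0,0,0,0,3,0,1.2],[0,0,0,0,3,0,1.2],[0,0,0,0,3,0,1.2],[0,0,0,0,3,0,1.2]]])

```text
clock: 23.33
ee_pos: [465.0, -117.5, 173.0]
ee_rot: [[0.998, 0.07, 0.001], [0.07, -0.998, -0.0], [0.001, 0.0, -1.0]]
wrist_force: [0.3, 0.6, 0.6]
opening: 12.3
grip_force: 0.0
```

Request:
drive_tool(rows=[[[0,0,0,0,3,0,1.2],[0,0,0,0,3,0,1.2],[0,0,0,0,0,0,1.2],[0,0,0,0,0,0,1.2],[0,0,0,0,0,0,1.2]]])

```text
clock: 23.75
ee_pos: [468.8, -175.5, 172.2]
ee_rot: [[0.998, 0.068, -0.0], [0.068, -0.998, 0.001], [-0.0, -0.001, -1.0]]
wrist_force: [0.4, -0.2, -0.7]
opening: 12.0
grip_force: 0.0
```

```bash
python3 - <<'E'
from h import *
a=cam("scene");b=cam("top")
A=cv2.resize(a["image"][80:260,150:340],(400,380));B=cv2.resize(b["image"][100:290,140:350],(400,380))
cv2.imwrite("pics/p6.png",np.hstack([A,B])[...,::-1])
E
```

```text
(no output)
```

View pics/p6.png

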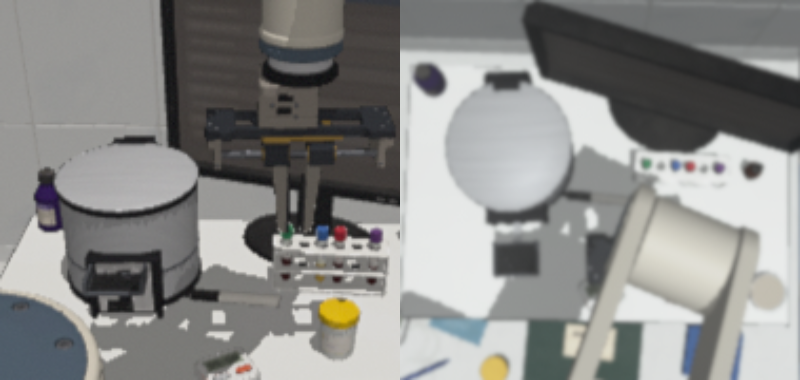

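The lid is shut, the pedal is up, and the yellow cup hasn't moved. I'm handing in.

```bash
python3 -c "
from workcell import robot;print(robot.hand_in())"
```

```text
the job is handed in; nothing more can be done
None
```

The red-capped cup is in the pedal bin, the lid was eased shut with the pedal back up, the yellow-capped cup looks unmoved in the last picture, and the job is handed in; no verdict came back.

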